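Line up the medicine bottles by size

TASK

Line the four amber medicine bottles up by size on the wooden riser, one upright in the middle of each grey mark, with the largest next to the blue-green pump dispenser and each following one smaller, down to the smallest next to the white carton. Do not tip any bottle over on the way.

Things in the scene. Friction and masses are not known exactly. Their poses are not given: they have to be found in the camera images.
- bottle_p_mid (a point): The smallest of four round amber medicine bottles with white caps and paper label bands, 30 mm in diameter and 48 mm tall over the cap, loose, standing upright on the table at the start. The point is at its centre, half-way up (24 mm above its underside); z is its axis, upward. The body is a straight cylinder up to 35 mm, then shoulder and cap (18 mm wide).
- bottle_q_mid (a point): The second smallest of four round amber medicine bottles with white caps and paper label bands, 37 mm in diameter and 62 mm tall over the cap, loose, standing upright on the table at the start. The point is at its centre, half-way up (31 mm above its underside); z is its axis, upward. The body is a straight cylinder up to 45 mm, then shoulder and cap (22 mm wide).
- bottle_r_mid (a point): The second largest of four round amber medicine bottles with white caps and paper label bands, 44 mm in diameter and 76 mm tall over the cap, loose, standing upright on the table at the start. The point is at its centre, half-way up (38 mm above its underside); z is its axis, upward. The body is a straight cylinder up to 55 mm, then shoulder and cap (26 mm wide).
- bottle_s_mid (a point): The largest of four round amber medicine bottles with white caps and paper label bands, 52 mm in diameter and 90 mm tall over the cap, loose, standing upright on the table at the start. The point is at its centre, half-way up (45 mm above its underside); z is its axis, upward. The body is a straight cylinder up to 65 mm, then shoulder and cap (31 mm wide).
- marka: One of four identical round grey marks, 62 mm across and 1 mm thick (look only, nothing to bump against), in a straight row along the top of the riser, 85 mm between neighbours' centres. Letters say nothing about the order. Origin at the centre of its underside, which is on the riser's top, 40 mm above the table; y runs along the row, x across it, z up.
- markb: One of four identical round grey marks, 62 mm across and 1 mm thick (look only, nothing to bump against), in a straight row along the top of the riser, 85 mm between neighbours' centres. Letters say nothing about the order. Origin at the centre of its underside, which is on the riser's top, 40 mm above the table; y runs along the row, x across it, z up.
- markc: One of four identical round grey marks, 62 mm across and 1 mm thick (look only, nothing to bump against), in a straight row along the top of the riser, 85 mm between neighbours' centres. Letters say nothing about the order. Origin at the centre of its underside, which is on the riser's top, 40 mm above the table; y runs along the row, x across it, z up.
- markd: One of four identical round grey marks, 62 mm across and 1 mm thick (look only, nothing to bump against), in a straight row along the top of the riser, 85 mm between neighbours' centres. Letters say nothing about the order. Origin at the centre of its underside, which is on the riser's top, 40 mm above the table; y runs along the row, x across it, z up.
- pump: Blue-green pump dispenser bottle, 62 mm in diameter, 168 mm tall with its nozzle pointing across the riser to the far side, fixed at one end (either end) of the row, 115 mm from the nearest mark's centre and in line with the marks; an 85 mm tall white carton stands at the other end, at the same distance. Origin at the centre of its underside, on the riser's top, 40 mm above the table.
- riser: Fixed low shelf board standing on the table, 560 mm long (its y), 110 mm deep (its x), its flat wooden top 40 mm above the table; the marks run along its middle. Origin at the centre of its underside, on the table.
Things that resemble listed ones, but are neither listed nor needed, are in the scene too. Leave any purple or turquoise look-alike of the part that bears bottle_r_mid alone.

How it is judged (in metres and radians):
At the end, for the whole second after the job is handed in: Each bottle stands upright (within 0.12 rad) and at rest on the riser's top (centre height within 6 mm), its centre within 14 mm of a mark's centre; counted from the pump dispenser the marks hold the largest, second largest, second smallest and smallest bottle ((horizontal distance between bottle_p_mid and marka below 0.014 m or horizontal distance between bottle_p_mid and markb below 0.014 m or horizontal distance between bottle_p_mid and markc below 0.014 m or horizontal distance between bottle_p_mid and markd below 0.014 m) and horizontal distance between bottle_p_mid and pump between 0.33 and 0.41 m and height (world z) of bottle_p_mid between 0.058 and 0.07 m and angle between each of bottle_p_mid, bottle_q_mid, bottle_r_mid, bottle_s_mid's own z axis and vertical below 0.12 rad and linear speed of each of bottle_p, bottle_q, bottle_r, bottle_s below 0.02 m/s and angular speed of each of bottle_p, bottle_q, bottle_r, bottle_s below 0.2 rad/s and (horizontal distance between bottle_q_mid and marka below 0.014 m or horizontal distance between bottle_q_mid and markb below 0.014 m or horizontal distance between bottle_q_mid and markc below 0.014 m or horizontal distance between bottle_q_mid and markd below 0.014 m) and horizontal distance between bottle_q_mid and pump between 0.245 and 0.325 m and height (world z) of bottle_q_mid between 0.065 and 0.077 m and (horizontal distance between bottle_r_mid and marka below 0.014 m or horizontal distance between bottle_r_mid and markb below 0.014 m or horizontal distance between bottle_r_mid and markc below 0.014 m or horizontal distance between bottle_r_mid and markd below 0.014 m) and horizontal distance between bottle_r_mid and pump between 0.16 and 0.24 m and height (world z) of bottle_r_mid between 0.072 and 0.084 m and (horizontal distance between bottle_s_mid and marka below 0.014 m or horizontal distance between bottle_s_mid and markb below 0.014 m or horizontal distance between bottle_s_mid and markc below 0.014 m or horizontal distance between bottle_s_mid and markd below 0.014 m) and horizontal distance between bottle_s_mid and pump between 0.075 and 0.155 m and height (world z) of bottle_s_mid between 0.079 and 0.091 m); the robot touches nothing.
It fails at once if the smallest bottle is tipped over (more than 45 degrees) (angle between bottle_p_mid's own z axis and vertical above 0.785 rad).
It fails at once if the second smallest bottle is tipped over (more than 45 degrees) (angle between bottle_q_mid's own z axis and vertical above 0.785 rad).
It fails at once if the second largest bottle is tipped over (more than 45 degrees) (angle between bottle_r_mid's own z axis and vertical above 0.785 rad).
It fails at once if the largest bottle is tipped over (more than 45 degrees) (angle between bottle_s_mid's own z axis and vertical above 0.785 rad).
It also fails if it takes over 109 s, if anything falls off the work surface, if the arm or the gripper's body presses on something with over 40 N, if the wrist force passes 120 N, or if a joint passes its speed limit or range.

ROBOT

A 6-joint arm with a two-finger parallel gripper is mounted at the origin on the work surface. World frame = base frame: x ahead of the robot, y to its left, z up, the work surface at z = 0. Lengths are in mm, angles in rad, forces in N, time in s.
With the tool pointing down it reaches from about 275 to 750 mm from the base axis. Payload 10.2 kg.
Tool frame: the origin (TCP) lies on the mounting face of the last link; the fingertips stand 166 mm ahead of it and the grasp point (between the pads) lies 147 mm ahead of it; x points along the fingers, y is the direction in which the jaws open and shut, and the axes are right-handed (so a half turn about x gives the same grasp; the last joint's range is limited). The gripper opens to 88 mm and grips with 3 to 60 N. Pads are 18 mm wide; open, the fingers measure 123 mm over their backs; the gripper's body (75 mm by 187 mm) begins 45 mm behind the grasp point.
Start: joints at [0.897, 0.313, 1.498, -0, 1.331, -0.223], TCP at [228.749, 472.553, 404.72] pointing down, gripper open.
Joint ranges: [-2.94, 2.94], [-0.97, 2.17], [0.19, 2.56], [-1.23, 4.37], [0.02, 3.11], [-2.88, 2.88]. Speed limits (rad/s): [2.39, 2.39, 3.01, 3.14, 3.14, 3.14].

INTERFACE

Orientations are given as a unit quaternion [x, y, z, w].
In Python, from bench import * gives the robot as it stands.
- The arm moves only by the tool send_rows, never from a script. Its argument "deltas" is a list that holds one entry, the list of rows, each a list of 7 numbers: the turn, a rotation vector about the world's x, y, z in degrees, then the shift along the world's x, y, z in cm, then the opening in per cent of the stroke, from 0 (shut) to 100 (fully open). In form: [[[rx, ry, rz, x, y, z, claw], ...]]. A call has 1 to 12 rows; each row is the pose to reach, as a shift and turn from the pose measured when the call began; what a row does not reach only later rows make up. A row lasts 1/10 s, in which the tool goes at most 50 mm and 8.59 degrees, less where a joint would pass 70% of its speed; a pose out of reach is approached as far as the arm can. A call with a gripper value outside its range is refused whole. The fingers move at their own pace and stop on an object; the grip force is fixed at half the most. Time passes only in rows, so rows that repeat a pose let the fingers close. It gives the time, the measured TCP pose, the force and the opening at its end, in the units of the state.
- observe(): the state, without advancing time (a new reading comes with each control period).
- capture(name): name is "side" or "top" or "wrist"; returns the picture (400x640x3 uint8, blue, green, red); there is no depth.
- camera_info(name): a dict with "camera_matrix" (3x3 intrinsics, pixels), "T" (4x4, takes a point from camera to world coordinates). Camera axes: x right, y down, z forward; pixel columns grow to the right and rows downward; lengths in mm; the calibration is good to about 2 mm. A picture is of the moment at which its call begins: read the wrist's pose just before it. camera_info takes no time and is no camera call; for the wrist camera it gives the pose at the moment of the call.
- job_done(): hands the job in, once; it reports no verdict.
The state is a dict: "clock": time; "q": joint angles; "qd": joint speeds; "joint_efforts": joint torques, N m; "eef_pos": TCP position; "ee_rot": TCP orientation; "ft_force": force on the tool from outside, world axes, zero at the start; "torque": the same for the moment, N m; "gripper_width": opening from 0.0 (shut) to 1.0 (fully open).
Only numpy, scipy, OpenCV 4.12 (cv2) and the standard library are available. Lean on these libraries where they do the work, as an engineer would, in place of code of your own. Each camera call takes 0.05 s, during which the arm holds its last target. There are 200 camera calls.

## Working session

There is one attempt and no reset: what is moved stays moved. The work goes in short steps, Python scripts to look and compute and a tool call to move; the robot and the scene stay as the last step left them, time stands still between calls to the robot, and variables do not carry over. Pictures are saved under pics/ and viewed, about 12 in all and at most 16, crops included, and the job is handed in when it is done.

Besides the shell and the picture viewer there is one more tool, called after "Call:" as name(argument=value, ...), one argument or row to a line, values as JSON. send_rows: Moves the arm, as the interface text tells. Its arguments: {"type":"object","properties":{"deltas":{"type":"array","items":{"type":"array","items":{"type":"array","items":{"type":"number"}}}}},"required":["deltas"]}

```bash
mkdir -p pics; ls; python3 - <<'E'
from bench import *
import cv2
for n in ("side","top"):
    cv2.imwrite(f"pics/{n}0.png",capture(n)); c=camera_info(n); print(n,c)
s=observe(); print(s['clock'],s['eef_pos'],s['ee_rot'])
E
```

```text
pics
side {'camera_matrix': array([[393.6596799 ,   0.        , 313.74485236],
       [  0.        , 393.6596799 , 204.10311786],
       [  0.        ,   0.        ,   1.        ]]), 'T': array([[ 7.21567001e-01, -3.78308274e-01,  5.79848181e-01,
        -1.36035593e+01],
       [-6.92268181e-01, -4.06676680e-01,  5.96136598e-01,
        -5.72430501e+02],
       [ 1.02873257e-02, -8.31562943e-01, -5.55335253e-01,
         5.57083566e+02],
       [ 0.00000000e+00,  0.00000000e+00,  0.00000000e+00,
         1.00000000e+00]])}
top {'camera_matrix': array([[399.38608338,   0.        , 318.07720944],
       [  0.        , 399.38608338, 206.20882745],
       [  0.        ,   0.        ,   1.        ]]), 'T': array([[-1.78412878e-02, -9.85585474e-01,  1.68234841e-01,
         3.64857141e+02],
       [-9.99748882e-01,  1.98672102e-02,  1.03666174e-02,
        -4.65578927e+01],
       [-1.35595445e-02, -1.68007641e-01, -9.85692432e-01,
         1.00800039e+03],
       [ 0.00000000e+00,  0.00000000e+00,  0.00000000e+00,
         1.00000000e+00]])}
0.1 [228.73533398 472.5178233  404.2224425 ] [ 0.15765472  0.68939671 -0.15842404  0.68904208]
```

View pics/top0.png

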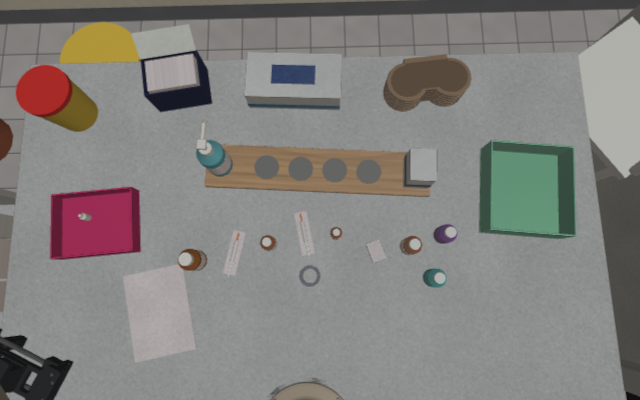

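View pics/side0.png

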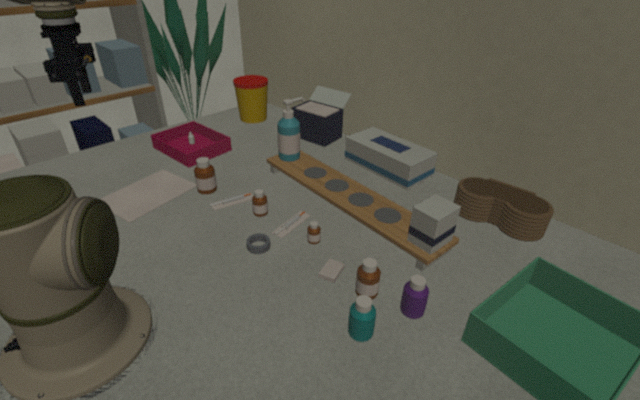

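The pump is on the +y side (209,155) and the carton at (422,167). The marks are at (267,167), (301,169), (335,170) and (369,172). The amber bottles are S (190,260), Q (268,243), P (336,233) and R (412,245). The purple and teal bottles at (445,233) and (435,278) stay where they are.

```bash
cat > h.py <<'E'
from bench import *
import cv2, numpy as np
from scipy.spatial.transform import Rotation as R
def back(ci,u,v,z):
    d=ci['T'][:3,:3]@np.linalg.solve(ci['camera_matrix'],[u,v,1.]); o=ci['T'][:3,3]
    return (o+d*(z-o[2])/d[2])[:2]
def tool():
    s=observe(); r=R.from_quat(s['ee_rot']).as_matrix()
    return s, r
def blob(mask,u,v,rad):
    m=np.zeros_like(mask); cv2.circle(m,(int(u),int(v)),rad,255,-1); m&=mask
    n,l,st,c=cv2.connectedComponentsWithStats(m)
    best=1+np.argmax(st[1:,4]); return c[best],st[best]
E
python3 - <<'E'
from h import *
im=cv2.imread('pics/top0.png'); ci=camera_info('top')
hsv=cv2.cvtColor(im,cv2.COLOR_BGR2HSV)
grey=((hsv[...,1]<50)*255).astype('uint8')
for p in [(267,167),(301,169),(335,170),(369,172)]:
    c,st=blob(grey,*p,16); print('mark',c,st,back(ci,*c,41))
wh=((hsv[...,1]<75)&(hsv[...,2]>125))*255
for n,p,h in [('S',(190,260),90),('Q',(267,242),62),('P',(336,233),48),('R',(411,245),76),('pump',(206,148),0)]:
    c,st=blob(wh.astype('uint8'),*p,9); print(n,c,st,back(ci,*c,h-3))
s,r=tool(); print(r.round(3)); ci=camera_info('wrist'); print(r.T@(ci['T'][:3,3]-s['eef_pos']), (r.T@ci['T'][:3,:3]).round(2),ci['camera_matrix'][0,0])
print(hsv[240:251,405:418,2])
E
```

```text
mark [266.32964602 166.77433628] [255 155  24  24 452] [632.62221422  91.33290823]
mark [300.24780702 168.33333333] [289 157  24  24 456] [626.77237667   6.43740587]
mark [334.31168831 169.7012987 ] [323 158  24  24 462] [621.42725692 -78.51727091]
mark [368.37472767 171.20697168] [357 160  24  24 459] [ 615.74840994 -163.15354046]
S [186.22522523 259.0990991 ] [181 252  11  14 111] [404.87857306 268.30155573]
Q [266.25333333 241.64      ] [262 237  10  10  75] [443.8247095   88.21958061]
P [336.49618321 233.20610687] [327 224  19  19 131] [462.14366754 -79.75947799]
R [414.55102041 243.87755102] [409 239  12  11  98] [ 430.89450168 -259.88375257]
pump [204.46583851 147.00621118] [197 139  15  16 161] [702.31206292 261.74580243]
[[-0.001  0.436  0.9  ]
 [-0.001  0.9   -0.436]
 [-1.    -0.001 -0.   ]]
[ 19.70812906  -0.91774374 -82.12497575] [[-0.   -0.31  0.95]
 [ 1.   -0.    0.  ]
 [ 0.    0.95  0.31]] 301.5424525203086
[[ 89  93  90  90  97 119 155 177 177 177 176 177 177]
 [ 93  90  90  91 104 146 177 177 177 177 177 177 177]
 [ 93  90  90  92 115 154 177 177 177 177 176 177 177]
 [ 91  91  91  93 131 170 177 176 176 176 177 176 177]
 [ 92  92  91  94 128 167 177 177 176 177 176 177 177]
 [ 93  92  92  95 118 156 177 176 177 176 177 177 177]
 [ 95  94  93  96 111 146 172 176 177 177 177 177 177]
 [ 95  94  95  94  95 115 153 175 177 177 177 177 177]
 [ 90  96  95  96  96  94 122 156 168 176 176 177 172]
 [ 84  98  96  97  97  98  97 104 135 160 161 161 150]
 [ 81  91  98  98  99 100 101 102 105 109 111 109 108]]
```

Call:
send_rows(
  deltas=[
    [[0,0,-68,17.6,-20.5,-9.4,100],[0,0,-68,17.6,-20.5,-9.4,100],[0,0,-68,17.6,-20.5,-9.4,100],[0,0,-68,17.6,-20.5,-9.4,100],[0,0,-68,17.6,-20.5,-9.4,100],[0,0,-68,17.6,-20.5,-9.4,100],[0,0,-68,17.6,-20.5,-9.4,100],[0,0,-68,17.6,-20.5,-9.4,100],[0,0,-68,17.6,-20.5,-9.4,100],[0,0,-68,17.6,-20.5,-9.4,100],[0,0,-68,17.6,-20.5,-9.4,100],[0,0,-68,17.6,-20.5,-9.4,100]],
  ],
)

```text
clock: 1.3
eef_pos: [404.6, 267.7, 310.3]
ee_rot: [-0.516, -0.484, 0.516, -0.483]
ft_force: [-0.7, -0.5, 0.1]
gripper_width: 1.003
```

```bash
python3 - <<'E'
from h import *
s,r=tool(); ci=camera_info('wrist'); im=capture('wrist'); cv2.imwrite('pics/w1.png',im); np.save('w1.npy',ci['T']); print(s['eef_pos'],r.round(3),s['q'].__repr__(),s['clock'])
for z in (87,0):
  p=ci['T'][:3,:3].T@(np.array([405,268,z])-ci['T'][:3,3]); print((ci['camera_matrix']@p/p[2])[:2])
E
```

```text
[404.59944785 267.68365483 310.25983812] [[-0.001  0.998 -0.065]
 [ 0.    -0.065 -0.998]
 [-1.    -0.001 -0.   ]] array([3.42290198e-01, 3.26875908e-01, 1.74400860e+00, 7.37346081e-04,
       1.07158148e+00, 4.06728949e-01]) 1.3
[319.22424191 220.59079357]
[318.91805644 188.36491684]
```

View pics/w1.png

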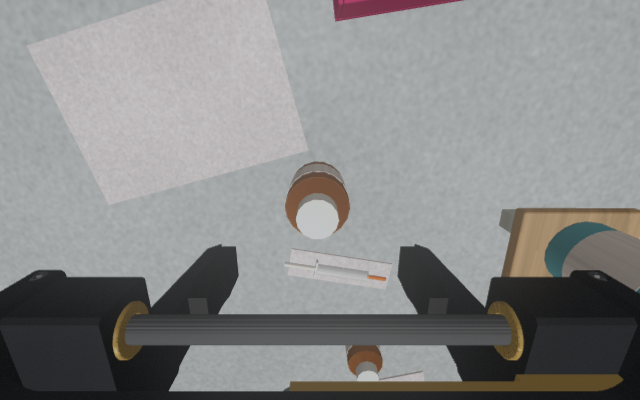

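S's cap shows at (318,216) in the wrist view, between the open fingers.

```bash
cat >> h.py <<'E'
def cap(h,near,name):
    s,r=tool(); ci=camera_info('wrist'); im=capture('wrist'); cv2.imwrite(f'pics/{name}.png',im)
    p=ci['T'][:3,:3].T@(np.array([*near,h])-ci['T'][:3,3]); u,v=(ci['camera_matrix']@p/p[2])[:2]
    return measure(im,ci,u,v,h)
def measure(im,ci,u,v,h):
    hsv=cv2.cvtColor(im,cv2.COLOR_BGR2HSV); m=((hsv[...,1]<40)&(hsv[...,2]>178)).astype('uint8')*255
    c,st=blob(m,u,v,32); x,y,w,hh,_=st
    return (u,v),c,st,back(ci,x+w/2-.5,y+hh/2-.5,h)
E
python3 - <<'E'
from h import *
ci=camera_info('wrist'); im=cv2.imread('pics/w1.png')
print(measure(im,ci,319,219,90)); print(cv2.cvtColor(im,cv2.COLOR_BGR2HSV)[190:245:4,318])
E
```

```text
((319, 219), array([316.88923077, 219.19      ]), array([ 296,  200,   43,   39, 1300], dtype=int32), array([403.58600821, 270.49015609]))
[[ 12 115 115]
 [ 18  20 129]
 [ 21  14 129]
 [ 50   4 195]
 [ 70   4 196]
 [ 70   4 196]
 [ 75   3 195]
 [ 90   3 196]
 [ 80   4 196]
 [100   4 196]
 [105   5 197]
 [108   6 198]
 [ 98   5 197]
 [ 90   5 168]]
```

Call:
send_rows(
  deltas=[
    [[0,0,0,-0.1,0.27,-4,100],[0,0,0,-0.1,0.27,-8,100],[0,0,0,-0.1,0.27,-10.8,100],[0,0,0,-0.1,0.27,-10.8,100],[0,0,0,-0.1,0.27,-10.8,0],[0,0,0,-0.1,0.27,-10.8,0],[0,0,0,-0.1,0.27,-10.8,0],[0,0,0,-0.1,0.27,-10.8,0],[0,0,0,-0.1,0.27,-10.8,0],[0,0,0,-0.1,0.27,-10.8,0],[0,0,0,-0.1,0.27,-10.8,0],[0,0,0,-0.1,0.27,-10.8,0]],
  ],
)

```text
clock: 2.55
eef_pos: [403.8, 270.4, 202.9]
ee_rot: [0.516, 0.484, -0.516, 0.483]
ft_force: [-1.3, 0.3, 6.4]
gripper_width: 0.582
```

Call:
send_rows(
  deltas=[
    [[0,0,0,0,0,3,0],[0,0,0,0,0,6,0],[0,0,0,0,-3,9,0],[0,0,0,0,-7,9,0],[0,0,0,0,-11,9,0],[0,0,0,0,-15,9,0],[0,0,0,3,-17.9,9,0],[0,0,0,7,-17.9,9,0],[0,0,0,11,-17.9,9,0],[0,0,0,15,-17.9,9,0],[0,0,0,19,-17.9,9,0],[0,0,0,22.9,-17.9,9,0]],
  ],
)

```text
clock: 3.75
eef_pos: [634.2, 91.4, 292.3]
ee_rot: [-0.516, -0.484, 0.516, -0.483]
ft_force: [-0.5, -0.3, -1.9]
gripper_width: 0.583
```

Call:
send_rows(
  deltas=[
    [[0,0,0,-0.16,0,-2,0],[0,0,0,-0.16,0,-3.5,0],[0,0,0,-0.16,0,-4.5,0],[0,0,0,-0.16,0,-4.85,0],[0,0,0,-0.16,0,-4.85,0],[0,0,0,-0.16,0,-4.85,85],[0,0,0,-0.16,0,-4.85,85],[0,0,0,-0.16,0,-4.85,85],[0,0,0,-0.16,0,-4.85,85],[0,0,0,-0.16,0,-2,85],[0,0,0,-0.16,0,2,85],[0,0,0,-0.16,0,6,100]],
  ],
)

```text
clock: 4.95
eef_pos: [632.4, 91.4, 353.5]
ee_rot: [-0.516, -0.484, 0.516, -0.483]
ft_force: [0.0, 0.2, -0.2]
gripper_width: 0.916
```

```bash
python3 - <<'E'
from h import *
print(cap(130,(632.6,91.3),'w2'))
E
```

```text
((np.float64(319.2084501519564), np.float64(221.06622151943225)), array([317.67121321, 223.92821249]), array([ 297,  204,   43,   41, 1393], dtype=int32), array([631.57180297,  89.06429868]))
```

View pics/w2.png

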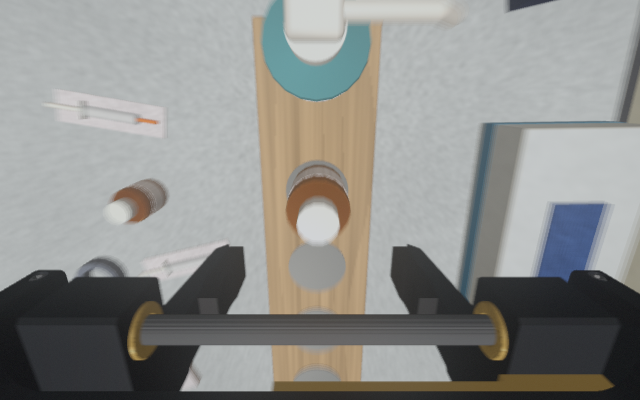

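S stands upright on the mark next to the pump, with its cap at (318,224). R is next.

Call:
send_rows(
  deltas=[
    [[0,0,0,-2.5,-4,0,100],[0,0,0,-5,-8,0,100],[0,0,0,-7.5,-12,0,100],[0,0,0,-10,-16,0,100],[0,0,0,-12.5,-20,0,100],[0,0,0,-15,-24,0,100],[0,0,0,-17.5,-28,-1,100],[0,0,0,-20.1,-32,-3,100],[0,0,0,-20.1,-35,-5,100],[0,0,0,-20.1,-35,-5,100],[0,0,0,-20.1,-35,-5,100],[0,0,0,-20.1,-35,-5,100]],
  ],
)

```text
clock: 6.2
eef_pos: [432.2, -257.7, 312.0]
ee_rot: [0.518, 0.481, -0.513, 0.486]
ft_force: [-0.8, -0.5, -0.5]
gripper_width: 0.996
```

```bash
python3 - <<'E'
from h import *
print(cap(76,(431,-260),'w3'),observe()['eef_pos'])
E
```

```text
((np.float64(313.7091683862287), np.float64(217.82676893480667)), array([313.89251337, 225.53796791]), array([ 281,  195,   65,   55, 1870], dtype=int32), array([ 430.2149646 , -263.40197669])) [ 432.27354887 -257.56396631  312.07451913]
```

View pics/w3.png

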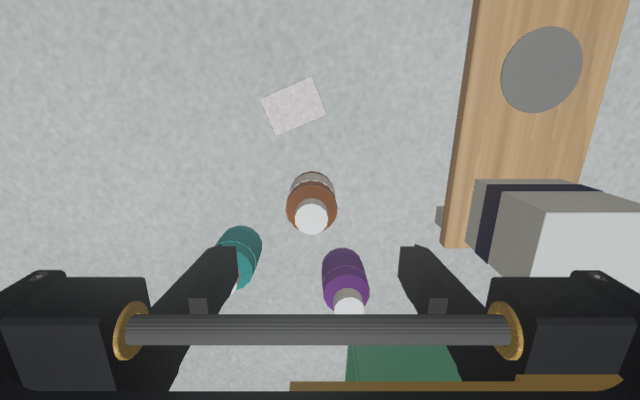

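```bash
python3 - <<'E'
from h import *
s,r=tool(); ci=camera_info('wrist'); print(back(ci,311,218.5,76),s['eef_pos'],R.from_matrix(r).as_quat(),s['q'],r.round(3)); 
t=camera_info('top'); print(back(t,437,278,76),back(t,449,233,76))
print(back(ci,236,256,55),back(ci,345,275,55))
E
```

```text
[ 428.96761739 -260.35951737] [ 432.27354887 -257.56396631  312.07451913] [ 0.51828407  0.48114418 -0.5129689   0.48656429] [-0.77178412  0.35915466  1.6919461   0.00810884  1.08250695 -0.71200342] [[ 0.011  0.998 -0.064]
 [-0.    -0.064 -0.998]
 [-1.     0.011 -0.   ]]
[ 351.84442409 -305.84667152] [ 454.45688848 -340.68255556]
[ 359.96498767 -299.15389707] [ 454.80712283 -325.04870496]
```

Call:
send_rows(
  deltas=[
    [[0,0.6,0,-0.28,-0.26,-2,100],[0,0.6,0,-0.28,-0.26,-5,100],[0,0.6,0,-0.28,-0.26,-8,100],[0,0.6,0,-0.28,-0.26,-11,100],[0,0.6,0,-0.28,-0.26,-12.1,100],[0,0.6,0,-0.28,-0.26,-12.1,100],[0,0.6,0,-0.28,-0.26,-12.1,0],[0,0.6,0,-0.28,-0.26,-12.1,0],[0,0.6,0,-0.28,-0.26,-12.1,0],[0,0.6,0,-0.28,-0.26,-12.1,0],[0,0.6,0,-0.28,-0.26,-12.1,0],[0,0.6,0,-0.28,-0.26,-12.1,0]],
  ],
)

```text
clock: 7.45
eef_pos: [429.5, -260.2, 191.2]
ee_rot: [-0.516, -0.484, 0.516, -0.484]
ft_force: [-0.2, 1.0, 2.1]
gripper_width: 0.49
```

Call:
send_rows(
  deltas=[
    [[0,0,0,0,0,0,0],[0,0,0,0,0,0,0],[0,0,0,0,0,2,0],[0,0,0,0,0,5,0],[0,0,0,0,2,8,0],[0,0,0,0,6,10,0],[0,0,0,0,10,10,0],[0,0,0,0,14,10,0],[0,0,0,0,18,10,0],[0,0,0,0,22,10,0],[0,0,0,0,24,10,0],[0,0,0,0,24,10,0]],
  ],
)

```text
clock: 8.65
eef_pos: [429.2, -18.3, 291.2]
ee_rot: [-0.515, -0.485, 0.515, -0.485]
ft_force: [0.9, -0.5, -0.1]
gripper_width: 0.487
```

Call:
send_rows(
  deltas=[
    [[0,0,0,3,1.2,0,0],[0,0,0,7,2.47,0,0],[0,0,0,11,2.47,0,0],[0,0,0,15,2.47,0,0],[0,0,0,19,2.47,0,0],[0,0,0,19.76,2.47,0,0],[0,0,0,19.76,2.47,0,0],[0,0,0,19.76,2.47,-2,0],[0,0,0,19.76,2.47,-4,0],[0,0,0,19.76,2.47,-5.4,0],[0,0,0,19.76,2.47,-5.9,0],[0,0,0,19.76,2.47,-5.9,0]],
  ],
)

```text
clock: 9.85
eef_pos: [626.4, 6.1, 232.4]
ee_rot: [-0.515, -0.485, 0.515, -0.485]
ft_force: [-0.2, -0.4, -0.1]
gripper_width: 0.492
```

Call:
send_rows(
  deltas=[
    [[0,0,0,0,0,0,0],[0,0,0,0,0,0,80],[0,0,0,0,0,0,80],[0,0,0,0,0,0,80],[0,0,0,0,0,0,80],[0,0,0,0,0,2.5,80],[0,0,0,0,0,5,80],[0,0,0,0,0,9,100],[0,0,0,0,0,12,100],[0,0,0,0,0,12,100],[0,0,0,0,0,12,100],[0,0,0,0,0,12,100]],
  ],
)

```text
clock: 11.05
eef_pos: [626.3, 6.1, 350.9]
ee_rot: [-0.514, -0.485, 0.516, -0.484]
ft_force: [-1.1, 0.2, 0.4]
gripper_width: 0.999
```

```bash
python3 - <<'E'
from h import *
print(cap(116,(626.8,6.4),'w4'))
E
```

```text
((np.float64(319.88802690692887), np.float64(214.8700770706332)), array([318.6541717, 216.1185006]), array([302, 201,  34,  31, 827], dtype=int32), array([625.68820219,   5.54556112]))
```

View pics/w4.png

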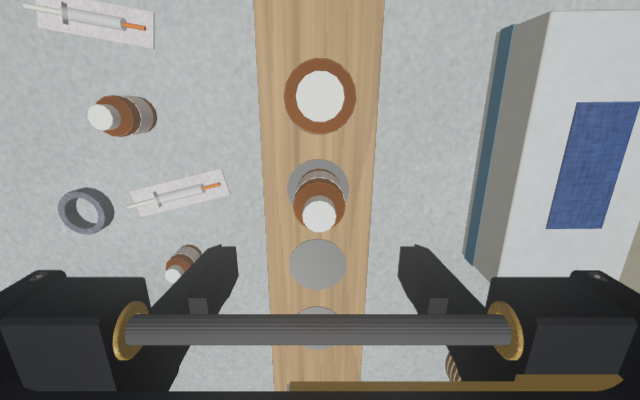

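R stands centred on the second mark, with its cap at (318,216). Q is next.

Call:
send_rows(
  deltas=[
    [[0,0,0,-4,0,0,100],[0,0,0,-8,2,0,100],[0,0,0,-12,5,0,100],[0,0,0,-16,8.2,-2,100],[0,0,0,-18.2,8.2,-5,100],[0,0,0,-18.2,8.2,-6,100],[0,0,0,-18.2,8.2,-6,100],[0,0,0,-18.2,8.2,-6,100]],
  ],
)

```text
clock: 11.9
eef_pos: [445.5, 87.7, 291.4]
ee_rot: [-0.515, -0.485, 0.516, -0.484]
ft_force: [-0.6, -0.1, -0.2]
gripper_width: 1.001
```

```bash
python3 - <<'E'
from h import *
print(cap(62,(443.8,88.2),'w5'),observe()['eef_pos'])
E
```

```text
((np.float64(316.57630467035534), np.float64(217.3749643295728)), array([313.81040268, 218.93456376]), array([300, 206,  29,  27, 596], dtype=int32), array([441.79963228,  87.02374219])) [445.52666784  87.65246537 291.59841903]
```

View pics/w5.png

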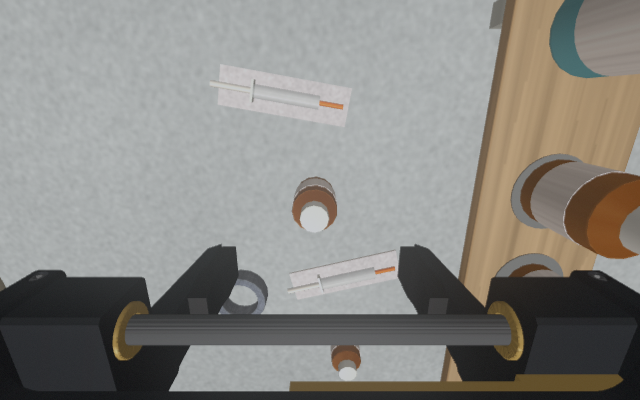

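Call:
send_rows(
  deltas=[
    [[0,0,0,-0.36,0,-3,100],[0,0,0,-0.36,0,-6,100],[0,0,0,-0.36,0,-9,100],[0,0,0,-0.36,0,-11,100],[0,0,0,-0.36,0,-11.2,100],[0,0,0,-0.36,0,-11.2,0],[0,0,0,-0.36,0,-11.2,0],[0,0,0,-0.36,0,-11.2,0],[0,0,0,-0.36,0,-11.2,0],[0,0,0,-0.36,0,-11.2,0],[0,0,0,-0.36,0,-11.2,0],[0,0,0,-0.36,0,-11.2,0]],
  ],
)

```text
clock: 13.15
eef_pos: [442.0, 87.7, 179.7]
ee_rot: [-0.515, -0.485, 0.515, -0.484]
ft_force: [-0.4, 0.0, 2.2]
gripper_width: 0.413
```

Call:
send_rows(
  deltas=[
    [[0,0,0,0,0,0,0],[0,0,0,0,0,2,0],[0,0,0,0,0,5,0],[0,0,0,0,0,8,0],[0,0,0,0,-2,11,0],[0,0,0,0,-6,12,0],[0,0,0,0,-10,12,0],[0,0,0,0,-14,12,0],[0,0,0,0,-16.5,12,0],[0,0,0,0,-16.5,12,0]],
  ],
)

```text
clock: 14.15
eef_pos: [441.9, -79.6, 299.7]
ee_rot: [-0.516, -0.484, 0.516, -0.483]
ft_force: [0.4, 0.3, -0.8]
gripper_width: 0.409
```

Call:
send_rows(
  deltas=[
    [[0,0,0,4,0.1,0,0],[0,0,0,8,0.1,0,0],[0,0,0,12,0.1,0,0],[0,0,0,16,0.1,0,0],[0,0,0,17.95,0.1,0,0],[0,0,0,17.95,0.1,0,0],[0,0,0,17.95,0.1,-3,0],[0,0,0,17.95,0.1,-5.5,0],[0,0,0,17.95,0.1,-7,0],[0,0,0,17.95,0.1,-7.8,0],[0,0,0,17.95,0.1,-7.9,0],[0,0,0,17.95,0.1,-7.9,0]],
  ],
)

```text
clock: 15.35
eef_pos: [621.5, -78.6, 221.6]
ee_rot: [-0.516, -0.483, 0.516, -0.484]
ft_force: [-0.5, -0.6, -1.0]
gripper_width: 0.408
```

Call:
send_rows(
  deltas=[
    [[0,0,0,0,0,0,0],[0,0,0,0,0,0,75],[0,0,0,0,0,0,75],[0,0,0,0,0,0,75],[0,0,0,0,0,0,75],[0,0,0,0,0,2.5,75],[0,0,0,0,0,5,75],[0,0,0,0,0,9,100],[0,0,0,0,0,12,100],[0,0,0,0,0,12,100],[0,0,0,0,0,12,100],[0,0,0,0,0,12,100]],
  ],
)

```text
clock: 16.55
eef_pos: [621.4, -78.6, 340.2]
ee_rot: [-0.515, -0.484, 0.516, -0.483]
ft_force: [0.2, 0.0, -0.7]
gripper_width: 1.001
```

```bash
python3 - <<'E'
from h import *
print(cap(102,(621.4,-78.5),'w6'))
E
```

```text
((np.float64(318.97405357894235), np.float64(213.68323797610887)), array([319.22122302, 214.63129496]), array([306, 202,  28,  26, 556], dtype=int32), array([621.76203808, -79.19811235]))
```

Call:
send_rows(
  deltas=[
    [[0,0,0,-4,0,0,100],[0,0,0,-8,0,0,100],[0,0,0,-12,0,-2,100],[0,0,0,-15.9,0,-5,100],[0,0,0,-15.9,0,-7,100],[0,0,0,-15.9,0,-7,100],[0,0,0,-15.9,0,-7,100]],
  ],
)

```text
clock: 17.3
eef_pos: [463.0, -78.8, 270.4]
ee_rot: [-0.515, -0.484, 0.516, -0.483]
ft_force: [-0.0, -0.4, 0.8]
gripper_width: 0.998
```

```bash
python3 - <<'E'
from h import *
print(cap(48,(462.1,-79.7),'w7'),observe()['eef_pos'])
a=cv2.imread('pics/w6.png');b=cv2.imread('pics/w7.png')
cv2.imwrite('pics/w67.png',np.vstack([a[:300,80:560],b[:300,80:560]]))
E
```

```text
((np.float64(317.7735353050382), np.float64(222.61307273521626)), array([319.15981735, 223.32876712]), array([308, 212,  23,  27, 438], dtype=int32), array([462.86488893, -81.61894414])) [463.25468858 -78.82147867 270.78836466]
```

View pics/w67.png

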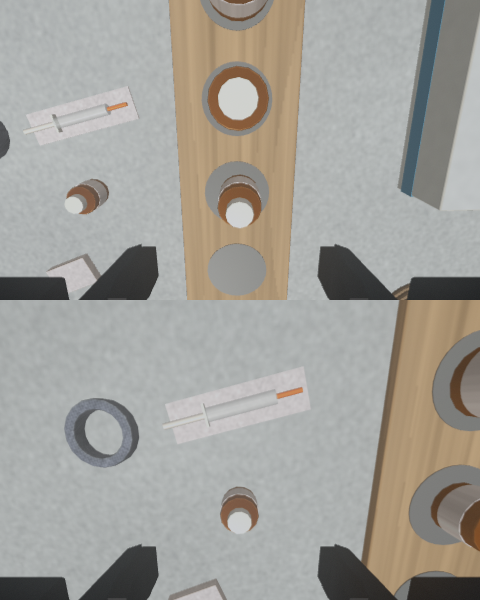

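Q stands on the third mark (upper crop). P is in the lower crop at (239,520), clear of the fingers.

Call:
send_rows(
  deltas=[
    [[0,0,0,0,-0.2,-3,100],[0,0,0,0,-0.2,-6,100],[0,0,0,0,-0.2,-9,100],[0,0,0,0,-0.2,-9.7,100],[0,0,0,0,-0.2,-9.7,100],[0,0,0,0,-0.2,-9.7,0],[0,0,0,0,-0.2,-9.7,0],[0,0,0,0,-0.2,-9.7,0],[0,0,0,0,-0.2,-9.7,0],[0,0,0,0,-0.2,-9.7,0],[0,0,0,0,-0.2,-9.7,0],[0,0,0,0,-0.2,-9.7,0]],
  ],
)

```text
clock: 18.55
eef_pos: [463.3, -80.8, 173.8]
ee_rot: [-0.516, -0.484, 0.516, -0.483]
ft_force: [0.5, -1.4, -0.0]
gripper_width: 0.387
```

Call:
send_rows(
  deltas=[
    [[0,0,0,0,0,0,0],[0,0,0,0,0,0,0],[0,0,0,0,0,3,0],[0,0,0,0,0,6,0],[0,0,0,0,-2,9,0],[0,0,0,0,-5,12,0],[0,0,0,0,-8.2,12,0],[0,0,0,0,-8.2,12,0],[0,0,0,0,-8.2,12,0]],
  ],
)

```text
clock: 19.45
eef_pos: [463.0, -162.8, 293.4]
ee_rot: [-0.516, -0.484, 0.517, -0.483]
ft_force: [-1.0, 0.7, -0.5]
gripper_width: 0.337
```

Call:
send_rows(
  deltas=[
    [[0,0,0,4,0,0,0],[0,0,0,8,0,0,0],[0,0,0,12,0,0,0],[0,0,0,15.3,0,0,0],[0,0,0,15.3,0,0,0],[0,0,0,15.3,0,-2,0],[0,0,0,15.3,0,-4.5,0],[0,0,0,15.3,0,-6.5,0],[0,0,0,15.3,0,-7.5,0],[0,0,0,15.3,0,-7.8,0],[0,0,0,15.3,0,-7.8,0],[0,0,0,15.3,0,-7.8,0]],
  ],
)

```text
clock: 20.65
eef_pos: [616.2, -162.8, 216.5]
ee_rot: [-0.516, -0.483, 0.516, -0.483]
ft_force: [-0.0, -0.1, -0.4]
gripper_width: 0.332
```

Call:
send_rows(
  deltas=[
    [[0,0,0,0,0,0,0],[0,0,0,0,0,0,70],[0,0,0,0,0,0,70],[0,0,0,0,0,0,70],[0,0,0,0,0,0,70],[0,0,0,0,0,2.5,70],[0,0,0,0,0,5,70],[0,0,0,0,0,9,100],[0,0,0,0,0,13,100],[0,0,0,0,0,15,100],[0,0,0,0,0,15,100],[0,0,0,0,0,15,100]],
  ],
)

```text
clock: 21.85
eef_pos: [616.1, -162.7, 365.5]
ee_rot: [-0.516, -0.484, 0.516, -0.483]
ft_force: [0.3, 0.3, -0.3]
gripper_width: 1.002
```

Call:
send_rows(
  deltas=[
    [[0,0,0,-4,0,0,100],[0,0,0,-8,0,0,100],[0,0,0,-12,0,0,100],[0,0,0,-16,0,0,100],[0,0,0,-20,0,0,100],[0,0,0,-24,-4,0,100],[0,0,0,-27,-8,0,100],[0,0,0,-27,-12,0,100],[0,0,0,-27,-16,0,100],[0,0,0,-27,-16,0,100],[0,0,0,-27,-16,0,100]],
  ],
)

```text
clock: 22.95
eef_pos: [345.8, -322.8, 363.8]
ee_rot: [-0.516, -0.485, 0.516, -0.481]
ft_force: [0.2, -0.0, 0.8]
gripper_width: 1.001
```

```bash
python3 - <<'E'
from h import *
im=capture('top'); si=capture('side'); ci=camera_info('top')
cv2.imwrite('pics/f.png',np.vstack([cv2.resize(im[120:220,180:450],(540,200)),cv2.resize(si[90:280,240:480],(480,380))[:, :480].copy() if 0 else cv2.resize(si[90:270,240:510],(540,360))]))
hsv=cv2.cvtColor(im,cv2.COLOR_BGR2HSV); m=((hsv[...,1]<75)&(hsv[...,2]>150)).astype('uint8')*255
for n,h,xy in [('S',130,(632.6,91.3)),('R',116,(626.8,6.4)),('Q',102,(621.4,-78.5)),('P',88,(615.7,-163.2))]:
    p=ci['T'][:3,:3].T@(np.array([*xy,h])-ci['T'][:3,3]); u,v=(ci['camera_matrix']@p/p[2])[:2]
    c,st=blob(m,u,v,9); print(n,(u,v),c,st,back(ci,*c,h)-xy)
print(observe()['clock'])
E
```

```text
S (np.float64(260.83730053320716), np.float64(156.4410652803694)) [260.52941176 156.05147059] [254 150  14  13 136] [0.93792598 0.71023873]
R (np.float64(298.39749459760225), np.float64(159.84334099495553)) [298.62222222 159.5       ] [294 155  11  10  90] [ 0.81071818 -0.52805677]
Q (np.float64(334.9946482474982), np.float64(162.99362260308212)) [334.96923077 162.09230769] [331 158   9   9  65] [2.18419651 0.00504835]
P (np.float64(370.58500221237404), np.float64(166.18827926458926)) [369.67567568 165.27027027] [367 162   7   7  37] [2.29449343 2.06497207]
23.05
```

View pics/f.png

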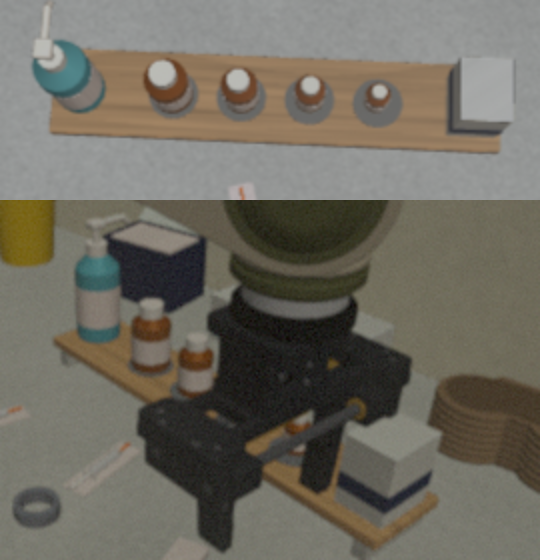

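All four bottles stand upright in the right order and within about 3 mm of their mark centres. The arm is clear of everything.

```bash
python3 -c "
from bench import *
print(job_done())"
```

```text
the job is handed in; nothing more can be done
None
```

I put the four amber bottles on the riser marks in the order asked: largest next to the pump, then second largest, second smallest, and smallest next to the carton. The job was handed in at about 23 s of the 109 s allowed.

- **Position:** the last check with the top camera put each cap within about 3 mm of its mark's centre. The limit is 14 mm.
- **Upright:** all four looked upright in the top view. In the side view the arm hid the second smallest bottle and part of the smallest one, so for those two I relied on the top view.
- **Robot and other objects:** the gripper was open and held well clear of everything at the end. I did not touch the purple and turquoise bottles.
- **Disagreements:** after the largest bottle was placed, the wrist camera read it about 2.5 mm off the mark and the final top view about 1 mm. No check failed.

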